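# Unlock the kitchen slicer: park its lock pin and run the carriage down

### The arm

A 6-joint arm with a two-finger parallel gripper is mounted at the origin on the work surface. World frame = base frame: x ahead of the robot, y to its left, z up, the work surface at z = 0. Lengths are in m, angles in rad, forces in N, time in s.
With the tool pointing down it reaches from about 0.25 to 0.8 m from the base axis. Payload 3.9 kg.
Tool frame: the origin (TCP) lies midway between the tips of the shut fingers; the grasp point (between the pads) lies behind it (env.grip_point_offset is the z of the grasp point in the tool frame, in m); z points along the fingers, y is the line along which they close (so a half turn about z gives the same grasp; the last joint's range is limited). The gripper opens to 85 mm and grips with 20 to 120 N. Pads are 22 mm wide; open, the fingers measure 114 mm over their backs; the gripper's body (76 mm by 85 mm) begins 54 mm behind the grasp point. The pads swing forward as they close: fully open they stand 13 mm farther back than shut.
Start: joints at [-1.274, 0.26, -0.138, 1.173, 0, 1.571], TCP at [0.154, -0.502, 0.231] pointing down, gripper open.
Joint ranges: [-2.78, 2.78], [-0.83, 1.72], [-1.28, 1.37], [-1.9, 2.12], [-1.57, 1.48], [-3.14, 3.14]. Speed limits (rad/s): [2.57, 2.57, 3.14, 3.14, 3.14, 3.14].

### API

Orientations are given as [roll, pitch, yaw] about the fixed x, y, z axes, in that order (R = Rz(yaw) Ry(pitch) Rx(roll)).
In Python, from workcell import telemetry, imaging, hand_in, env gives the robot as it stands.
- The arm moves only by the tool move_arm, never from a script. Its argument "series" is a list that holds one entry, the list of rows, each a list of 5 numbers: the shift along the tool's x, y, z scaled (see below), then the turn about the tool's z scaled (see below), then the closure, from -1 (fully open) to 1 (shut). In form: [[[tx, ty, tz, twist, jaw], ...]]. A call has 1 to 8 rows; each row shifts and turns the commanded pose from where the row before left it, along the tool's axes as they then stand; what a row does not reach is not made up. The controller multiplies each number of a shift by 0.02 m and each number of a turn by 6 degrees. A row lasts 1/8 s, in which the tool goes at most 62.5 mm and 10.7 degrees, less where a joint would pass 70% of its speed; a pose out of reach is approached as far as the arm can. A call with a number of a shift or a turn outside -1 to 1 is refused whole. A call with a gripper value outside its range is refused whole. The fingers move at their own pace and stop on an object; the grip force is fixed at half the most. Time passes only in rows, so rows that do not move let the fingers close. It gives the time, the measured TCP pose, the force, the opening and the grip force at its end, in the units of the state.
- telemetry.sense(): the state, without advancing time (a new reading comes with each control period).
- imaging.grab_frame(name): name is "scene" or "top"; returns (picture, depth): 384x512x3 uint8, red, green, blue; 384x512 float32, m along the optical axis (not along the pixel's ray), 0 where there is no reading.
- imaging.calibration(name): a dict with "intrinsics" (3x3 intrinsics, pixels), "world_from_camera" (4x4, takes a point from camera to world coordinates). Camera axes: x right, y down, z forward; pixel columns grow to the right and rows downward; lengths in m; the calibration is good to about 2 mm. A picture is of the moment at which its call begins. calibration takes no time and is no camera call.
- hand_in(): hands the job in; it is judged then, once.
The state is a dict: "t": time; "joints": joint angles; "qd": joint speeds; "tau": joint torques, N m; "tcp_pos": TCP position; "tool_rot": TCP orientation; "force": force on the tool from outside, world axes, zero at the start; "wrist_torque": the same for the moment, N m; "opening": opening from 0.0 (shut) to 1.0 (fully open); "grasp_force": force on a finger pad.
Only numpy, scipy, OpenCV 4.12 (cv2) and the standard library are available. Lean on these libraries where they do the work, as an engineer would, in place of code of your own. Each camera call takes 0.05 s, during which the arm holds its last target. There are 200 camera calls.

### The job

Get the vegetable slicer ready for use: draw the lock pin straight out of the carriage, and park it in the notch of the keeper strip on the slicer's left edge so that its collar lies flat on the strip behind the little lips and the pin stays there by itself. Then slide the carriage down the deck until it is against the bottom stop, and let go. Leave the mill, the mortar and the bottle standing where they are.

Things in the scene. Friction and masses are not known exactly. Their poses are not given: they have to be found in the camera images.
- deck: Slicer's steel deck, 340 x 110 x 8 mm, fixed on wire legs, sloping 25 degrees: near end low, far end high. Origin: centre of its upper face, 115 mm above the counter. x runs up the slope (away from the robot at yaw 0), y to its left edge, z square to the deck (leans 25 degrees from vertical back towards the robot). All x, y, z below are in this frame, mm.
- edge (a point): Point x -40, y 100, z 0 on the outer edge of the keeper strip: dark steel, 8 mm thick, 150 mm long, along the deck's left side, top level with the deck, outer edge straight at y 100, open air outside and below. Its one notch, open to +y, was set with its centre anywhere from x -65 to -15; no reading tells where: look, or feel along the edge with the pin. The strip holds up to 60 N.
- seat (a point): Point x -40, y 78, z 0: a fully entered pin has its axis at y 77 to 80 (x as the notch). The notch passes right through the strip: 12.6 mm wide, closed end at y 71.7, flaring at 45 degrees over the outer 6 mm to 24.6 mm at the edge. Beside it lips 3 mm high stand on the strip at y 91 to 94: the pin's collar must pass above them, then down behind them.
- pin: Lock pin, steel, about 60 g: shank 10 mm wide, 36 mm long (last 4 tapered); collar 22 wide, 4 thick; round grip 16 wide, 36 long above it. Origin: centre of the collar's underside; z along the pin to the grip (grip z 4 to 40, foot -36). Starts square to the deck at about x 118, y 0, z 10, loose in the 11.5 mm bore of the carriage's lug and the deck: it locks the carriage.
- handle (a point): Middle of the carriage's round handle (36 mm wide from 50 to 66 mm above the deck, top at 71), 58 mm above the deck. Carriage: black block 100 (along x) x 70 x 30 mm centred under it, with a steel lug 40 mm wide, 10 high reaching 95 mm up the slope from the handle's axis; the pin's bore is 78 mm from that axis. Handle starts at x 40, ends at x -70.
- stop (a point): Middle of the top of the bottom stop: a black bar across the deck's low end, 10 mm thick along x, 18 mm high, its upper face at x -122; the carriage block ends hard against it.
- carriage (a joint): How far the carriage has slid down the deck, m: 0 in the locked place, 0.110 hard against the bottom stop. Once unlocked it stays where it is left; moving it down takes 3 to 5 N along the deck.
- mill: Bystander: wooden pepper mill, 56 mm wide, 135 mm tall; origin at its foot.
- mortar: Bystander: stone mortar, 110 mm wide, 80 mm tall; origin at its foot.
- oil: Bystander: green glass oil bottle, 56 mm wide, 190 mm tall; origin at its foot.

How it is judged:
By the outcome, as a careful person would: the job done as asked, in the order asked, and still so for the second after the job is handed in, with the robot touching nothing.
It also fails if it takes over 67 s, if anything falls off the work surface, if the arm or the gripper's body presses on something with over 40 N, if the wrist force passes 120 N, or if a joint passes its speed limit or range.

## Working session

There is one attempt and no reset: what is moved stays moved. The work goes in short steps, Python scripts to look and compute and a tool call to move; the robot and the scene stay as the last step left them, time stands still between calls to the robot, and variables do not carry over. Pictures are saved under pics/ and viewed, at most 10 in all, crops included, and the job is handed in when it is done.

Besides the shell and the picture viewer there is one more tool, called after "Request:" by a JSON object that holds its "fn" and its "kwargs". move_arm: Moves the arm, as the interface text tells. Its arguments: {"type":"object","properties":{"series":{"type":"array","items":{"type":"array","items":{"type":"array","items":{"type":"number","minimum":-1,"maximum":1}}}}},"required":["series"]}

```bash
ls; mkdir -p pics
python3 - <<'E'
from workcell import telemetry, imaging, env
import cv2,numpy as np
s=telemetry.sense()
for k,v in s.items(): print(k,v)
print(env.grip_point_offset,[a for a in dir(env) if a[0]!='_'])
for n in("scene","top"):
    p,d=imaging.grab_frame(n); np.save(f'pics/{n}0_d.npy',d); cv2.imwrite(f'pics/{n}0.png',cv2.cvtColor(p,cv2.COLOR_RGB2BGR))
    c=imaging.calibration(n); print(n,np.round(c['intrinsics'],1).tolist(),np.round(c['world_from_camera'],4).tolist())
E
```

```text
pics
t 0.0
joints [-1.27396855e+00  2.60651742e-01 -1.39403953e-01  1.17267462e+00
 -3.41112914e-06  1.57079460e+00]
qd [-0.00061393  0.00088219  0.00026769  0.00030465  0.00029922  0.00123549]
tau [ 5.27660995e-04 -4.05677927e+01  2.53922635e+01  1.89264771e-02
  6.02169553e-05  3.48741196e-06]
tcp_pos [ 0.15335397 -0.50138353  0.23046861]
tool_rot [-3.13965867e+00  3.40777361e-06  2.96829516e-01]
force [ 0.20353518  0.28563948 -0.76179196]
wrist_torque [ 0.04056867 -0.02822201  0.02899197]
grasp_force 0.0
opening 1.0003698506399743
-0.0187 ['MotionError', 'grip_point_offset']
scene [[349.4, 0.0, 255.2], [0.0, 349.4, 195.5], [0.0, 0.0, 1.0]] [[0.2564, 0.6549, -0.7109, 1.1893], [0.9664, -0.1872, 0.1761, -0.1548], [-0.0178, -0.7322, -0.6809, 0.743], [0.0, 0.0, 0.0, 1.0]]
top [[431.0, 0.0, 257.1], [0.0, 431.0, 200.9], [0.0, 0.0, 1.0]] [[0.002, -0.9816, 0.1911, 0.3376], [-1.0, -0.0005, 0.0078, -0.0259], [-0.0076, -0.1911, -0.9815, 1.4447], [0.0, 0.0, 0.0, 1.0]]
```

View pics/scene0.png

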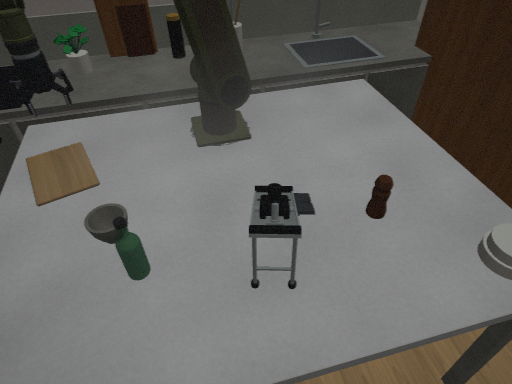

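View pics/top0.png

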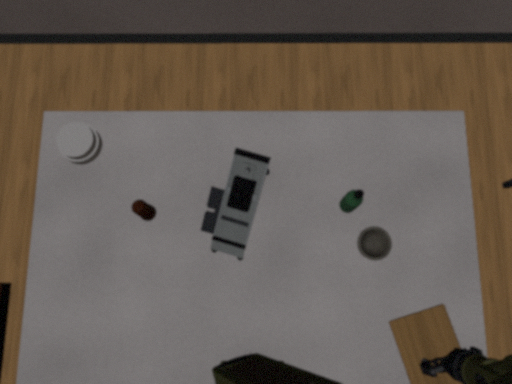

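The scene shows the slicer at about (275,210), with the mill on its right and the mortar and bottle on its left. In the top view the deck runs from (252,155) at the far end to (230,250) at the near end. The dark keeper strip is at (213,210), with a gap in it near row 209. Next I'll measure.

```bash
cat > h.py <<'E'
import numpy as np,cv2
from workcell import telemetry,imaging
from scipy.spatial.transform import Rotation as R
def cloud(n,d):
    c=imaging.calibration(n);K=c['intrinsics'];T=np.array(c['world_from_camera'])
    v,u=np.mgrid[:d.shape[0],:d.shape[1]]
    P=np.stack([(u-K[0][2])/K[0][0]*d,(v-K[1][2])/K[1][1]*d,d],-1)
    return P@T[:3,:3].T+T[:3,3]
def avg(n,k=8):
    f=[imaging.grab_frame(n) for _ in range(k)]
    return np.mean([a[0] for a in f],0).astype(np.uint8),np.median([a[1] for a in f],0)
E
python3 - <<'E'
from h import *
d=np.load('pics/top0_d.npy');W=cloud('top',d);im=cv2.imread('pics/top0.png')
cv2.imwrite('pics/crop1.png',cv2.resize(im[140:265,190:290],None,fx=6,fy=6,interpolation=cv2.INTER_CUBIC)[:600*2][:, :600][:750])
# deck points: light-coloured, z .03-.25
sub=(slice(145,262),slice(195,280))
P=W[sub].reshape(-1,3);C=im[sub].reshape(-1,3).astype(int)
m=(P[:,2]>.03)&(P[:,2]<.28)
print(m.sum()); 
g=P[m];col=C[m].sum(1)
# ransac plane
best=0;rng=np.random.default_rng(0)
for _ in range(500):
    a=g[rng.choice(len(g),3,False)];n=np.cross(a[1]-a[0],a[2]-a[0]);n/=np.linalg.norm(n)+1e-12
    i=abs((g-a[0])@n)<.003
    if i.sum()>best: best=i.sum();I=i
q=g[I];c=q.mean(0);n=np.linalg.svd(q-c)[2][2];n*=np.sign(n[2]);print(best,n,c,np.degrees(np.arccos(n[2])),np.degrees(np.arctan2(-n[1],-n[0])))
np.savez('pics/pl.npz',n=n,c=c)
# dist along plane; extents
yaw=np.arctan2(-n[1],-n[0]);ez=n;ey=np.array([-np.sin(yaw),np.cos(yaw),0]);ex=np.cross(ey,ez)
L=np.stack([(q-c)@ex,(q-c)@ey],1)*1e3
for k in (0,1): print(np.percentile(L[:,k],[0,1,3,10,50,90,97,99,100]).round(1))
gray=im[140:265,190:290].sum(2)//3
print(gray[40:95:1,10:50:2])
E
```

```text
4289
1901 [-0.40959293  0.12218997  0.90404825] [0.56505214 0.06503975 0.10243865] 25.304597648660533 -16.61092102769213
[-140.1 -136.8 -130.6 -111.6  -17.1  148.   173.7  179.2  201.2]
[-72.1 -70.4 -66.2 -59.1   2.   62.4  76.9  81.3  83.7]
[[116 113 112 ...  22  16  12]
 [116 112 114 ...  20   6  13]
 [114 114 115 ...  15  14  14]
 ...
 [115 110 100 ...  78  81  80]
 [116 113 116 ...  82  84  82]
 [118 113 114 ...  79  82  80]]
```

Run:
```python
import cv2
im=cv2.imread('pics/top0.png'); cv2.imwrite('pics/crop1.png',cv2.convertScaleAbs(cv2.resize(im[145:265,195:280],None,fx=5,fy=5,interpolation=cv2.INTER_CUBIC),alpha=1.5))
```

```text
(no output)
```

View pics/crop1.png

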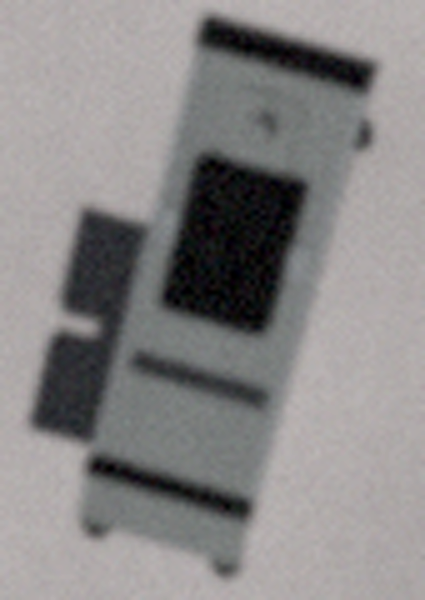

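The crop shows the notch at crop (85,325), which is image px (212,210). The carriage is at about (235,240), the pin in the bore at (265,122), the stop at (170,487) and the top bar at (285,50). Next I'll fit the deck model to the image.

```bash
cat > fit.py <<'E'
from h import *
from scipy.optimize import minimize
def axes(yaw,t=np.radians(25)):
    return R.from_euler('ZY',[yaw,-t]).as_matrix()   # columns ex,ey,ez
def proj(P,n='top'):
    c=imaging.calibration(n);K=np.array(c['intrinsics']);T=np.linalg.inv(np.array(c['world_from_camera']))
    q=(P@T[:3,:3].T+T[:3,3])@K.T
    return q[:,:2]/q[:,2:]
def box(x0,x1,y0,y1,z): return [(x0,y0,z),(x1,y0,z),(x1,y1,z),(x0,y1,z)]
x0,y0,S=190,140,8
def render(p,lv):
    X,Y,yaw,xn=p;A=axes(yaw);o=np.array([X,Y,.115])
    img=np.full((130*S,100*S),lv['bg'],np.float32)
    def poly(pts,l):
        uv=proj(np.array(pts)*1e-3@A.T+o)
        uv=((uv-[x0,y0]+.5)*S-.5)
        cv2.fillPoly(img,[np.round(uv*16).astype(np.int32)],l,shift=4)
    poly(box(-115,35,54,100,0),lv['st'])
    poly([(xn-12.3,100.5,0),(xn-6.3,94,0),(xn-6.3,78,0),(xn,71.7,0),(xn+6.3,78,0),(xn+6.3,94,0),(xn+12.3,100.5,0)],lv['bg'])
    poly(box(-170,170,-55,55,0),lv['dk'])
    poly(box(-132,-122,-55,55,18),lv['bk']); poly(box(-132,-122,-55,55,0),lv['bk'])
    for z in (0,30): poly(box(-10,90,-35,35,z),lv['bk'])
    return cv2.GaussianBlur(cv2.resize(img,(100,130),interpolation=cv2.INTER_AREA),(0,0),.6)
E
python3 - <<'E'
from fit import *
p,d=avg('top'); np.savez('pics/top1.npz',p=p,d=d)
g=p[y0:y0+130,x0:x0+100].mean(2).astype(np.float32)
b=dict(bg=float(np.percentile(g,75)),st=float(np.median(g[55:65,20:24])),dk=float(np.median(g[88:94,40:48])),bk=float(g.min()+3));print(b)
m=np.ones_like(g);m[:24]=0  # ignore top bar/pin
uv=proj(np.array([[.6,.06,.1]]));print(uv)
f=lambda p:(m*(render(p/np.array([1e3,1e3,100,1]),b)-g)**2).mean()
best=None
for yw in(-14,-17):
  for xn in(-30,-50):
    X0=np.load('pics/pl.npz')['c']
    r=minimize(f,np.array([600,55,np.radians(yw)*100,xn]),method='Nelder-Mead',options=dict(initial_simplex=np.array([600,55,np.radians(yw)*100,xn])+np.vstack([np.zeros(4),np.diag([15,15,5,8])]),maxiter=400))
    print(r.fun,r.x.round(2))
    if best is None or r.fun<best.fun:best=r
q=best.x/np.array([1e3,1e3,100,1]);np.save('pics/pose.npy',q);print('yaw deg',np.degrees(q[2]))
vis=np.hstack([g,render(q,b),128+(g-render(q,b))]);cv2.imwrite('pics/fit.png',cv2.resize(np.clip(vis,0,255).astype(np.uint8),None,fx=2.6,fy=2.6,interpolation=cv2.INTER_CUBIC))
W=cloud('top',d);A=axes(q[2]);L=((W-[q[0],q[1],.115])@A)*1e3
s=L[y0:y0+130,x0:x0+100].reshape(-1,3)
for nm,bx in dict(deck=(-110,-75,-50,50),pinregion=(100,140,-15,15)).items():
    k=(s[:,0]>bx[0])&(s[:,0]<bx[1])&(s[:,1]>bx[2])&(s[:,1]<bx[3])&(s[:,2]>-30);print(nm,k.sum(),np.percentile(s[k,2],[5,50,95]))
k=(s[:,2]>16)&(s[:,0]>98)&(s[:,0]<150)&(abs(s[:,1])<30);print(k.sum(),s[k].mean(0),s[k].round(0)[:20].tolist())
k=(s[:,2]>45)&(abs(s[:,0]-40)<40)&(abs(s[:,1])<40);print('handle',k.sum(),s[k].mean(0))
E
```

```text
{'bg': 115.0, 'st': 31.0, 'dk': 82.33333587646484, 'bk': 6.3333330154418945}
[[233.48276289 200.72697964]]
71.7840576171875 [584.28  42.18 -28.86 -27.28]
53.10358810424805 [585.49  41.84 -28.52 -41.55]Traceback (most recent call last):
  File "<stdin>", line 12, in <module>
    res = _minimize_neldermead(fun, x0, args, callback, bounds=bounds,
                               **options)
    fxcc = func(xcc)
    fx = function(np.copy(x), *(wrapper_args + args))
  File "<stdin>", line 7, in <lambda>
  File "fit.py", line 21, in render
    poly(box(-132,-122,-55,55,18),lv['bk']); poly(box(-132,-122,-55,55,0),lv['bk'])
                                             ~~~~^^^^^^^^^^^^^^^^^^^^^^^^^^^^^^^^^^
  File "fit.py", line 15, in poly
    uv=proj(np.array(pts)*1e-3@A.T+o)
  File "fit.py", line 6, in proj
    c=imaging.calibration(n);K=np.array(c['intrinsics']);T=np.linalg.inv(np.array(c['world_from_camera']))
ValueError: time passes only in moves, steps and waits
```

```bash
python3 - <<'E'
import json,numpy as np
from workcell import imaging
json.dump({n:{k:np.array(v).tolist() for k,v in imaging.calibration(n).items() if k in('intrinsics','world_from_camera')} for n in('top','scene')},open('cal.json','w'))
E
sed -i 's/imaging.calibration(n)/CAL[n]/' h.py fit.py; sed -i '1a import json,os\nCAL=json.load(open("cal.json"))' h.py
cat > run.py <<'E'
from fit import *
z=np.load('pics/top1.npz');p,d=z['p'],z['d']
g=p[y0:y0+130,x0:x0+100].mean(2).astype(np.float32)
b=dict(bg=115.,st=31.,dk=82.3,bk=6.3)
m=np.ones_like(g);m[:24]=0
f=lambda p:(m*(render(p/np.array([1e3,1e3,100,1]),b)-g)**2).mean()
best=None
for xn in(-40,-48):
    i=np.array([585.5,41.8,-28.5,xn])
    r=minimize(f,i,method='Nelder-Mead',options=dict(initial_simplex=i+np.vstack([np.zeros(4),np.diag([8,8,3,6])]),maxiter=250))
    print(r.fun,r.x.round(2))
    if best is None or r.fun<best.fun:best=r
q=best.x/np.array([1e3,1e3,100,1]);np.save('pics/pose.npy',q);print('yaw deg',np.degrees(q[2]))
vis=np.hstack([g,render(q,b),128+(g-render(q,b))]);cv2.imwrite('pics/fit.png',cv2.resize(np.clip(vis,0,255).astype(np.uint8),None,fx=2.6,fy=2.6,interpolation=cv2.INTER_CUBIC))
W=cloud('top',d);A=axes(q[2]);L=((W-[q[0],q[1],.115])@A)*1e3
s=L[y0:y0+130,x0:x0+100].reshape(-1,3)
for nm,bx in dict(deck=(-110,-75,-50,50),pinregion=(100,140,-15,15)).items():
    k=(s[:,0]>bx[0])&(s[:,0]<bx[1])&(s[:,1]>bx[2])&(s[:,1]<bx[3])&(s[:,2]>-30);print(nm,k.sum(),np.percentile(s[k,2],[5,50,95]))
k=(s[:,2]>16)&(s[:,0]>98)&(s[:,0]<150)&(abs(s[:,1])<30);print(k.sum(),s[k].mean(0),s[k].round(0)[:20].tolist())
k=(s[:,2]>45)&(abs(s[:,0]-40)<40)&(abs(s[:,1])<40);print('handle',k.sum(),s[k].mean(0))
E
python3 run.py
```

```text
51.711395263671875 [584.69  42.36 -29.12 -42.  ]
51.903533935546875 [584.68  42.44 -28.68 -41.33]
yaw deg -16.682266124197415
deck 327 [-2.96026426 -1.15263224  0.75644806]
pinregion 130 [-0.43092918  9.77175831 49.54633625]
33 [122.30869193  -2.06105158  42.87826144] [[127.0, 2.0, 27.0], [128.0, -1.0, 26.0], [128.0, -3.0, 21.0], [127.0, 2.0, 46.0], [128.0, -1.0, 47.0], [128.0, -3.0, 39.0], [127.0, -5.0, 33.0], [125.0, -6.0, 18.0], [124.0, 4.0, 49.0], [125.0, 1.0, 50.0], [126.0, -2.0, 48.0], [126.0, -4.0, 47.0], [125.0, -6.0, 38.0], [124.0, -8.0, 27.0], [120.0, 6.0, 48.0], [121.0, 3.0, 50.0], [122.0, 0.0, 49.0], [123.0, -2.0, 47.0], [123.0, -5.0, 47.0], [124.0, -8.0, 47.0]]
handle 122 [45.06708615 -1.87832717 66.78273197]
```

View pics/fit.png

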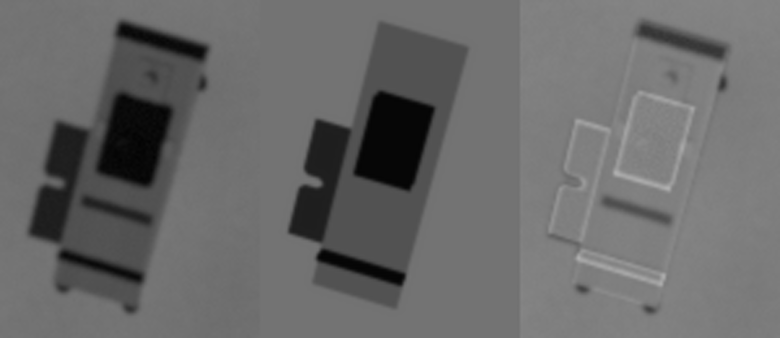

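```bash
cat > chk.py <<'E'
from fit import *
q=np.load('pics/pose.npy');A=axes(q[2]);o=np.array([q[0],q[1],.115])
z=np.load('pics/top1.npz');D={'top':z['d']}
ps,D['scene']=avg('scene');np.savez('pics/scene1.npz',p=ps,d=D['scene'])
for n in D:
    L=((cloud(n,D[n])-o)@A)*1e3
    for nm,(x,zt,r,lo) in dict(pin=(118,50,8,46),handle=(40,71,18,66)).items():
        k=(abs(L[...,0]-x)<r+9)&(abs(L[...,1])<r+9)&(L[...,2]>lo)&(L[...,2]<zt+6)
        v,u=np.nonzero(k)
        print(n,nm,k.sum(),'px',u.mean().round(2),v.mean().round(2),'model px',proj((np.array([[x,0,zt]])*1e-3)@A.T+o,n).round(2),'L',L[k].mean(0).round(1),'med',np.median(L[k],0).round(1))
    k=(abs(L[...,0]+60)<20)&(abs(L[...,1])<45)&(abs(L[...,2])<15);print(n,'deckz',np.median(L[k][:,2]))
    k=(L[...,0]>-110)&(L[...,0]<30)&(L[...,1]>60)&(L[...,1]<110)&(abs(L[...,2])<10);print(n,'strip',k.sum(),np.percentile(L[k],[1,50,99],axis=0).round(1))
E
python3 chk.py
```

```text
top pin 24 px 246.5 170.5 model px [[245.76 171.41]] L [120.9  -1.3  48.4] med [121.1  -1.4  48.5]
top handle 90 px 239.0 196.61 model px [[238.01 197.59]] L [43.2 -1.9 69. ] med [42.9 -1.9 69.1]
top deckz -0.6520756566776154
top strip 492 [[-108.9   60.5   -3.9]
 [ -35.1   79.2   -1.1]
 [  29.    99.2    2.6]]
scene pin 20 px 274.85 204.05 model px [[274.54 202.67]] L [123.5   0.6  48.7] med [124.5   0.9  49.2]
scene handle 55 px 274.38 185.29 model px [[274.13 183.61]] L [48.   0.5 69.2] med [49.8 -0.2 69.5]
scene deckz -0.15902405734397168
scene strip 263 [[-106.2   60.6   -2.4]
 [ -34.    80.5   -0.5]
 [  26.   100.8    2.2]]
```

```bash
cat > fit2.py <<'E'
from fit import *
def mk(n,x0,y0,w,h,lv,S=6):
    def render(p):
        X,Y,yaw,xn,dz,sig,xc,yc=p;A=axes(yaw);o=np.array([X,Y,.115+dz])
        img=np.full((h*S,w*S),lv['bg'],np.float32)
        def poly(pts,l):
            uv=((proj(np.array(pts)*1e-3@A.T+o,n)-[x0,y0]+.5)*S-.5)
            cv2.fillPoly(img,[np.round(uv*16).astype(np.int32)],l,shift=4)
        poly(box(-115,35,54,100,0),lv['st'])
        poly([(xn-12.3,100.5,0),(xn-6.3,94,0),(xn-6.3,78,0),(xn,71.7,0),(xn+6.3,78,0),(xn+6.3,94,0),(xn+12.3,100.5,0)],lv['bg'])
        poly(box(-170,170,-55,55,0),lv['dk'])
        for z in(0,9,18):poly(box(-132,-122,-55,55,z),lv['bk'])
        for z in (0,15,30): poly(box(xc-50,xc+50,yc-35,yc+35,z),lv['bk'])
        a=np.linspace(0,2*np.pi,40)
        for z in (50,58,66,71): poly(np.c_[xc+18*np.cos(a),yc+18*np.sin(a),0*a+z],lv['bk'])
        return cv2.GaussianBlur(cv2.resize(img,(w,h),interpolation=cv2.INTER_AREA),(0,0),max(sig,.2))
    return render
z=np.load('pics/top1.npz');p=z['p'];x0,y0,w,h=190,140,100,125
g=p[y0:y0+h,x0:x0+w].mean(2).astype(np.float32)
Rn=mk('top',x0,y0,w,h,dict(bg=115.,st=31.,dk=82.3,bk=6.3))
m=np.ones_like(g);m[:24]=0
sc=np.array([1e3,1e3,100,1,1e3,1,1,1]);st=np.array([6,6,2,4,0,.4,4,3.])
for name,fix in dict(all=[4],carfixed=[4,6,7]).items():
    i=np.array([586,42,-29,-42,0,1.,40,0]);fr=[k for k in range(8) if k not in fix]
    def f(x):
        y=i.copy();y[fr]=x;return (m*np.abs(Rn(y/sc)-g)).mean()
    x=i[fr]
    for _ in range(3): r=minimize(f,x,method='Nelder-Mead',options=dict(initial_simplex=x+np.vstack([0*st[fr],np.diag(st[fr])]),maxiter=350));x=r.x
    print(name,r.fun,r.x.round(2))
y=i.copy();y[fr]=x;q=Rn(y/sc);np.save('pics/pose2.npy',(y/sc)[:4])
cv2.imwrite('pics/fit2.png',cv2.resize(np.clip(np.hstack([g,q,128+2*(g-q)]),0,255).astype(np.uint8),None,fx=2.6,fy=2.6,interpolation=cv2.INTER_CUBIC))
E
python3 fit2.py; cp pics/pose2.npy pics/pose.npy; sed -i '/ps,D/s/.*/D["scene"]=np.load("pics\/scene1.npz")["d"]/' chk.py; python3 chk.py|grep -v strip
```

```text
all 2.8541250228881836 [ 5.8392e+02  4.2500e+01 -2.9290e+01 -4.1700e+01  1.2300e+00  4.1620e+01
  4.0000e-02]
carfixed 2.887941360473633 [583.93  42.6  -29.27 -41.36   1.27]
top pin 22 px 246.41 170.59 model px [[245.72 171.67]] L [121.3  -1.   48.2] med [121.3  -1.3  48.2]
top handle 87 px 238.95 196.55 model px [[237.93 197.84]] L [44.1 -1.7 68.7] med [43.7 -1.4 68.7]
top deckz -0.988976347846992
 [ -34.8   79.3   -1.4]
 [  28.7   99.1    2.4]]
scene pin 20 px 274.85 204.05 model px [[274.48 202.41]] L [124.2   0.7  48.4] med [125.2   1.   48.9]
scene handle 54 px 274.48 185.26 model px [[274.13 183.39]] L [48.6  0.7 68.9] med [50.5  0.8 69.2]
scene deckz -0.5095049708043173
 [ -33.4   80.5   -0.8]
 [  26.6  100.7    1.9]]
```

View pics/fit2.png

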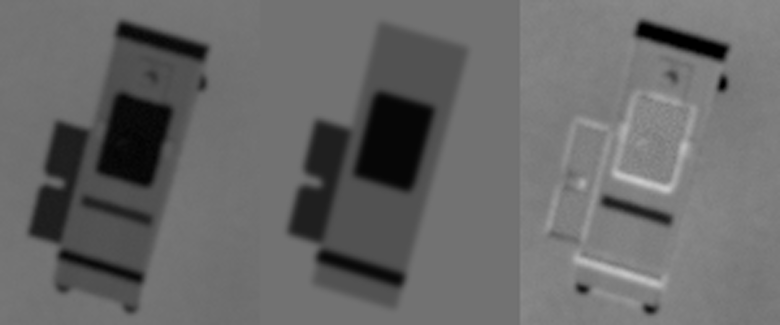

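Run:
```python
from fit import *
q=np.load('pics/pose.npy');A=axes(q[2]);o=np.array([q[0],q[1],.115])
for n in('top','scene'):
    d=np.load(f'pics/{n}1.npz')['d'];L=((cloud(n,d)-o)@A)*1e3
    def ext(msk,a,lab,bins):
        # per-slice extents along axis a, median over slices of other axis
        b=1-a;out=[]
        for s in bins:
            k=msk&(abs(L[...,b]-s)<3)
            if k.sum()>3: out.append((L[...,a][k].min(),L[...,a][k].max()))
        print(n,lab,np.median(out,0).round(1),len(out))
    fl=abs(L[...,2])<8
    ext(fl&(abs(L[...,1]-80)<40)&(abs(L[...,0]+40)<100),0,'strip x(-115,35)',range(66,98,4))
    ext(fl&(abs(L[...,1])<140)&(abs(L[...,0])<190),1,'y deck+strip(-55,100)',[-100,-90,-80,-70,0,10,20])
    ext(fl&(abs(L[...,1])<140)&(abs(L[...,0])<190),1,'y deck(-55,55)',[-160,-150,130,140])
    k=(abs(L[...,2])<30)&(abs(L[...,1])<80)&(abs(L[...,0])<200); ext(k,0,'x deck(-170,170)',range(-48,50,8))
    bl=(L[...,2]>22)&(L[...,2]<38)&(abs(L[...,1])<60)&(abs(L[...,0]-40)<75); ext(bl,1,'block y(-35,35)',[0,10,20,70,80]);ext(bl,0,'block x(-10,90)',[-30,-26,26,30])
    k=(L[...,2]>10)&(L[...,2]<26)&(L[...,0]<-100)&(abs(L[...,1])<70);ext(k,0,'stop x(-132,-122)',range(-45,46,10))
    print('tilt',end=' ');k=(abs(L[...,2])<6)&(abs(L[...,1])<50)&(L[...,0]<-20);k|=(abs(L[...,2])<6)&(abs(abs(L[...,1])-45)<6)
    k|=(abs(L[...,2])<6)&(L[...,1]>40)&(L[...,1]<95)
    X=L[k];print(np.linalg.lstsq(np.c_[X[:,:2],np.ones(len(X))],X[:,2],rcond=None)[0])
    k=(L[...,2]<-20)&(L[...,1]>68)&(L[...,1]<100)&(L[...,0]>-90)&(L[...,0]<10);print('hole px',k.sum(),[(u,v) for v,u in np.argwhere(k)][:20])
    if k.sum():
        # intersect rays with plane z=0
        cam=((np.array(CAL[n]['world_from_camera'])[:3,3]-o)@A)*1e3;P=L[k];t=cam[2]/(cam[2]-P[:,2]);print((cam+(P-cam)*t[:,None]).round(0).tolist()[:20])
```

```text
top strip x(-115,35) [-115.6   33.4] 8
top y deck+strip(-55,100) [-55.5  98.4] 7
top y deck(-55,55) [-54.7  52.9] 4
top x deck(-170,170) [-166.1  173. ] 13
top block y(-35,35) [-35.3  32.9] 5
top block x(-10,90) [-5.5 92.5] 4
top stop x(-132,-122) [-328.3 -119.1] 10
tilt [-0.00129958  0.00393641 -1.05719075]
hole px 30 [(np.int64(218), np.int64(186)), (np.int64(219), np.int64(186)), (np.int64(220), np.int64(186)), (np.int64(221), np.int64(186)), (np.int64(218), np.int64(187)), (np.int64(219), np.int64(187)), (np.int64(220), np.int64(187)), (np.int64(221), np.int64(187)), (np.int64(222), np.int64(187)), (np.int64(223), np.int64(187)), (np.int64(224), np.int64(187)), (np.int64(225), np.int64(187)), (np.int64(221), np.int64(188)), (np.int64(222), np.int64(188)), (np.int64(223), np.int64(188)), (np.int64(224), np.int64(188)), (np.int64(225), np.int64(188)), (np.int64(211), np.int64(208)), (np.int64(212), np.int64(208)), (np.int64(211), np.int64(209))]
[[39.0, 78.0, 0.0], [40.0, 75.0, 0.0], [41.0, 72.0, 0.0], [42.0, 69.0, 0.0], [36.0, 77.0, 0.0], [37.0, 74.0, 0.0], [38.0, 71.0, 0.0], [39.
[... 923 characters left out ...]
nt64(225)), (np.int64(304), np.int64(225)), (np.int64(305), np.int64(225)), (np.int64(306), np.int64(225)), (np.int64(307), np.int64(225)), (np.int64(301), np.int64(226)), (np.int64(302), np.int64(226)), (np.int64(303), np.int64(226)), (np.int64(304), np.int64(226)), (np.int64(305), np.int64(226))]
[[119.0, 57.0, 0.0], [119.0, 60.0, 0.0], [118.0, 62.0, 0.0], [118.0, 64.0, 0.0], [118.0, 66.0, 0.0], [118.0, 69.0, 0.0], [118.0, 71.0, 0.0], [118.0, 73.0, 0.0], [124.0, 59.0, 0.0], [124.0, 61.0, 0.0], [124.0, 64.0, 0.0], [124.0, 66.0, 0.0], [124.0, 68.0, 0.0], [124.0, 70.0, 0.0], [124.0, 72.0, 0.0], [130.0, 59.0, 0.0], [130.0, 61.0, 0.0], [130.0, 63.0, 0.0], [130.0, 65.0, 0.0], [130.0, 67.0, 0.0]]
```

```bash
cat > plan.py <<'E'
from fit import *
def setup():
    q=np.load('pics/pose.npy');A=axes(q[2]);o=np.array([q[0],q[1],.115])+A@np.array([3.3,-.7,0])*1e-3
    return q[2],A,o,q[3]-3.3
def tcp_for(pt): # deck mm of grasp point -> TCP
    yaw,A,o,xn=setup();return o+A@np.array(pt)*1e-3-[0,0,.0187]
def delta(target,s=None,yaw=None):
    s=s or telemetry.sense();r=R.from_euler('xyz',s['tool_rot']).as_matrix()
    return (r.T@(np.array(target)-s['tcp_pos'])*1e3)
def dpos():  # grasp point in deck mm
    yaw,A,o,xn=setup();s=telemetry.sense();return A.T@(np.array(s['tcp_pos'])+[0,0,.0187]-o)*1e3
E
python3 - <<'E'
from plan import *
print(setup());t=tcp_for([118,0,38]);print('pin tcp',t,'up',t+[0,0,.09]);print('delta tool',delta(t+[0,0,.09]))
print('notch',tcp_for([setup()[3],78,30]),'handle',tcp_for([40,0,58]),tcp_for([-70,0,58]))
E
```

```text
(np.float64(-0.29272512581835075), array([[ 8.67754417e-01,  2.88562495e-01, -4.04640530e-01],
       [-2.61526436e-01,  9.57461063e-01,  1.21951780e-01],
       [ 4.22618262e-01,  1.38777878e-17,  9.06307787e-01]]), array([0.58659196, 0.04106393, 0.11639464]), np.float64(-44.655165446317774))
pin tcp [0.67361065 0.01483798 0.18200329] up [0.67361065 0.01483798 0.27200329]
delta tool [ 648.48778625 -342.17015492  -40.68424552]
notch [0.55821091 0.13108295 0.10601179] handle [0.59783299 0.03767608 0.16716522] [0.50238    0.06644398 0.12067721]
```

Request:
{"fn": "move_arm", "kwargs": {"series": [[[0,-1,-0.25,0.7,-1],[0.2,-1,-0.25,0.7,-1],[0.2,-1,-0.25,0.7,-1],[0.2,-1,-0.25,0.7,-1],[0.2,-1,-0.25,0.7,-1],[0.2,-1,-0.25,0.7,-1],[0.2,-1,-0.25,0.7,-1],[0.2,-1,-0.25,0.7,-1]]]}}

```text
t: 1.9
tcp_pos: [0.175, -0.3437, 0.2716]
tool_rot: [3.141, -0.0, -0.292]
force: [0.1, -0.4, 0.7]
opening: 0.995
grasp_force: 0.0
```

```bash
python3 -c "
from plan import *
s=telemetry.sense();print(s['t'],s['tcp_pos'],s['tool_rot'],s['joints'],delta(tcp_for([118,0,38])+[0,0,.09]))"
```

```text
1.9 [ 0.17500951 -0.34365826  0.27158896] [ 3.14139894e+00 -2.84527409e-04 -2.92336181e-01] [-1.09983210e+00  2.99686162e-03 -3.39484288e-01  1.22797851e+00
  7.16701530e-05  2.33409677e+00] [ 3.74132142e+02 -4.86978222e+02 -4.02210859e-01]
```

Request:
{"fn": "move_arm", "kwargs": {"series": [[[0.61,-0.79,0,-1,-1],[0.69,-0.73,0,-1,-1],[0.76,-0.65,0,-1,-1],[0.82,-0.57,0,-1,-1],[0.88,-0.48,0,-1,-1],[0.92,-0.38,0,-1,-1],[0.96,-0.28,0,-1,-1],[0.98,-0.18,0,-1,-1]]]}}

```text
t: 2.9
tcp_pos: [0.3049, -0.2501, 0.2714]
tool_rot: [3.141, -0.0, 0.552]
force: [-0.8, 0.7, 0.5]
opening: 0.999
grasp_force: 0.0
```

Request:
{"fn": "move_arm", "kwargs": {"series": [[[1,-0.08,0,-1,-1],[1,0.03,0,-1,-1],[0.99,0.13,0,-1,-1],[0.97,0.23,0,-1,-1],[0.94,0.33,0,-1,-1],[0.9,0.43,0,-1,-1],[0.85,0.52,0,-1,-1],[0.79,0.61,0,-1,-1]]]}}

```text
t: 3.9
tcp_pos: [0.4343, -0.1564, 0.2714]
tool_rot: [3.141, 0.0, 1.389]
force: [0.2, -0.2, -0.3]
opening: 0.997
grasp_force: 0.0
```

Request:
{"fn": "move_arm", "kwargs": {"series": [[[0.73,0.69,0,-1,-1],[0.65,0.76,0,-1,-1],[0.57,0.82,0,-1,-1],[0.48,0.88,0,-1,-1],[0.38,0.92,0,-1,-1],[0.28,0.96,0,-1,-1],[0.18,0.98,0,-1,-1],[0.08,1,0,-1,-1]]]}}

```text
t: 4.9
tcp_pos: [0.5639, -0.0625, 0.2713]
tool_rot: [-3.142, -0.0, 2.227]
force: [0.3, 0.5, -0.3]
opening: 1.006
grasp_force: 0.0
```

Request:
{"fn": "move_arm", "kwargs": {"series": [[[0,0,0,-1,-1],[0,0,0,-1,-1],[0,0,0,-1,-1],[0,0,0,-1,-1],[0,0,0,-1,-1],[0,0,0,-1,-1]]]}}

```text
t: 5.65
tcp_pos: [0.5634, -0.0629, 0.2713]
tool_rot: [3.142, -0.0, 2.855]
force: [0.1, 0.9, 0.1]
opening: 0.996
grasp_force: 0.0
```

```bash
python3 -c "
from plan import *
s=telemetry.sense();print(s['t'],s['tcp_pos'],s['tool_rot'],s['joints'],delta(tcp_for([118,0,38])+[0,0,.09]))"
```

```text
5.65 [ 0.56335587 -0.06292543  0.27128252] [ 3.14158216e+00 -5.19743183e-05  2.85540767e+00] [-1.11247358e-01  3.20618185e-01  5.21902815e-02  1.30241778e+00
  1.93783124e-05  1.74937623e-01] [-83.81825265 105.72491868  -0.72401446]
```

Request:
{"fn": "move_arm", "kwargs": {"series": [[[-0.7,0.88,0,0.06,-1],[-0.7,0.88,0,0,-1],[-0.7,0.88,0,0,-1],[-0.7,0.88,0,0,-1],[-0.7,0.88,0,0,-1],[-0.7,0.88,0,0,-1],[0,0,1,0,-1],[0,0,1,0,-1]]]}}

```text
t: 6.65
tcp_pos: [0.675, 0.014, 0.2307]
tool_rot: [3.141, 0.0, 2.846]
force: [0.5, 0.2, -0.4]
opening: 1.002
grasp_force: 0.0
```

```bash
python3 -c "
from plan import *
p,d=imaging.grab_frame('scene');np.savez('pics/scene2.npz',p=p,d=d)
cv2.imwrite('pics/s2.png',cv2.convertScaleAbs(cv2.cvtColor(cv2.resize(p[110:260,200:350],None,fx=4,fy=4,interpolation=cv2.INTER_CUBIC),cv2.COLOR_RGB2BGR),alpha=1.6))
print(dpos(),delta(tcp_for([118,0,38])),proj(np.array([tcp_for([118,0,38])]),'scene'))"
```

```text
[137.08654015  -1.02613533  79.19825674] [-0.32110992  1.09628095 45.40198656] [[273.93689931 214.01686941]]
```

View pics/s2.png

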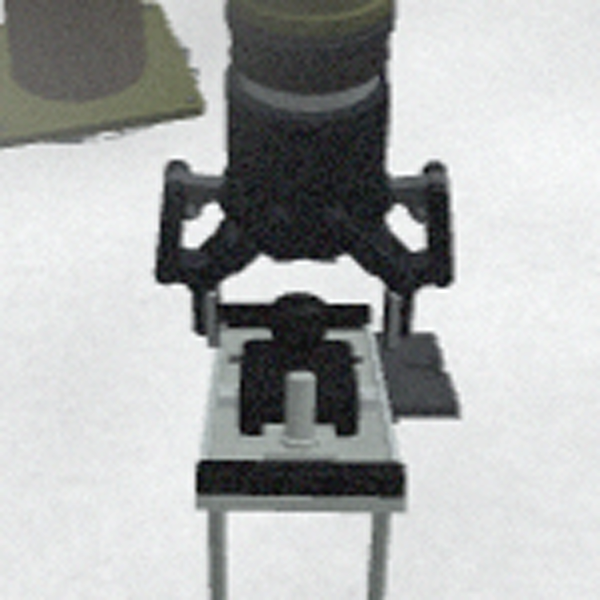

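The pin grip is at crop (302,408), centred between the open fingertips at (205,320) and (400,320). I'll descend and grip.

Request:
{"fn": "move_arm", "kwargs": {"series": [[[0,0.05,1,0,-1],[0,0,0.9,0,-1],[0,0,0.35,0,-1],[0,0,0,0,-1]]]}}

```text
t: 7.2
tcp_pos: [0.6745, 0.0146, 0.1862]
tool_rot: [-3.141, -0.001, 2.846]
force: [0.1, 0.9, 0.4]
opening: 0.999
grasp_force: 0.0
```

Request:
{"fn": "move_arm", "kwargs": {"series": [[[0,0,0,0,0],[0,0,0,0,0.4],[0,0,0,0,0.7],[0,0,0,0,1],[0,0,0,0,1],[0,0,0,0,1],[0,0,0,0,1],[0,0,0,0,1]]]}}

```text
t: 8.2
tcp_pos: [0.6748, 0.0146, 0.1867]
tool_rot: [3.141, 0.0, 2.846]
force: [-1.3, 0.3, 3.9]
opening: 0.161
grasp_force: 58.5
```

```bash
python3 -c "
from plan import *
print(dpos(),telemetry.sense())"
```

```text
[121.05163015   0.1439393   41.74504983] {'t': 8.2, 'joints': array([ 2.17037306e-02,  5.40247913e-01,  1.87009421e-01,  1.21709957e+00,
       -4.12547947e-05,  3.17574720e-01]), 'qd': array([-0.0004414 ,  0.00026051, -0.00062387, -0.00074645,  0.00076501,
        0.00109449]), 'tau': array([ 1.37151014e-01, -5.31910837e+01,  2.46497709e+01, -4.63794088e-01,
        5.41159278e-02,  4.19040065e-03]), 'tcp_pos': array([0.67478485, 0.01463443, 0.18668713]), 'tool_rot': array([3.14148875e+00, 4.48229818e-04, 2.84572163e+00]), 'force': array([-1.26880952,  0.29472258,  3.86723222]), 'wrist_torque': array([-0.04337934,  0.26308037,  0.00508325]), 'grasp_force': 58.515023589134216, 'opening': 0.16120029918955342}
```

Request:
{"fn": "move_arm", "kwargs": {"series": [[[0.14,0,-0.3,0,1],[0.14,0,-0.3,0,1],[0.14,0,-0.3,0,1]]]}}

```text
t: 8.57
tcp_pos: [0.6663, 0.0172, 0.2045]
tool_rot: [-3.142, -0.001, 2.846]
force: [0.3, 0.4, -0.9]
opening: 0.162
grasp_force: 58.5
```

Request:
{"fn": "move_arm", "kwargs": {"series": [[[0.14,0,-0.3,0,1],[0.14,0,-0.3,0,1],[0.14,0,-0.3,0,1],[0.14,0,-0.3,0,1],[0.14,0,-0.3,0,1],[0.14,0,-0.3,0,1]]]}}

```text
t: 9.32
tcp_pos: [0.6504, 0.022, 0.2407]
tool_rot: [-3.142, 0.0, 2.846]
force: [0.3, 0.4, -0.6]
opening: 0.16
grasp_force: 58.5
```

```bash
python3 -c "
from plan import *
s=telemetry.sense();print(dpos(),s['force'],s['opening'],s['grasp_force'],s['wrist_torque'])
p,d=avg('scene',6);np.savez('pics/scene3.npz',p=p,d=d)
cv2.imwrite('pics/s3.png',cv2.convertScaleAbs(cv2.cvtColor(cv2.resize(p[120:250,210:340],None,fx=4.6,fy=4.6,interpolation=cv2.INTER_CUBIC),cv2.COLOR_RGB2BGR),alpha=1.6))"
```

```text
[120.81823843   0.21604176 101.46368376] [ 0.30642089  0.40211231 -0.56188356] 0.16029958225595234 58.47139120101929 [ 0.03458041  0.00532155 -0.00651958]
```

View pics/s3.png

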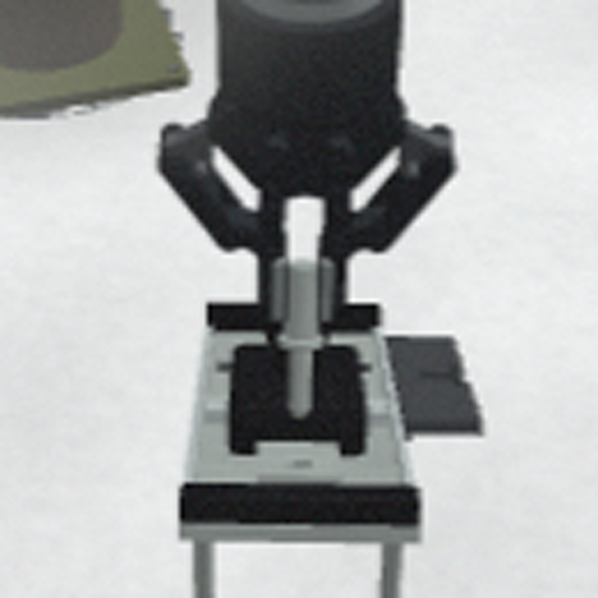

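The pin is fully drawn and held, with its foot at (300,410). The empty bore shows at (300,463) and the notch at about (430,375). I'll carry the pin outside the strip.

Request:
{"fn": "move_arm", "kwargs": {"series": [[[0,0.98,0,0,1],[0,0.98,0,0,1],[0,0.98,0,0,1],[0,0.98,0,0,1],[0,0.98,0,0,1],[0,0.98,0,0,1],[0,0,0,0,1]]]}}

```text
t: 10.5
tcp_pos: [0.6853, 0.1363, 0.2399]
tool_rot: [3.142, -0.0, 2.848]
force: [-0.3, 0.5, -1.6]
opening: 0.163
grasp_force: 58.5
```

Request:
{"fn": "move_arm", "kwargs": {"series": [[[0.72,0,0.72,0,1],[0.72,0,0.72,0,1],[0.72,0,0.72,0,1],[0.72,0,0.72,0,1],[0.72,0,0.72,0,1],[0.72,0,0.72,0,1],[0.72,0,0.72,0,1],[0,0,0,0,1]]]}}

```text
t: 11.5
tcp_pos: [0.5865, 0.1631, 0.1386]
tool_rot: [-3.139, -0.003, 2.846]
force: [0.2, 1.0, -1.4]
opening: 0.165
grasp_force: 58.5
```

```bash
cat >> plan.py <<'E'
def pin(): return dpos()-[3.05,.14,31.75]
def to(pt):  # tool shift (mm) for pin to reach deck pt
    yaw,A,o,xn=setup();r=R.from_euler('xyz',telemetry.sense()['tool_rot']).as_matrix();return r.T@A@(np.array(pt)-pin())
E
python3 -c "
from plan import *
s=telemetry.sense();print(pin(),s['tool_rot'],to([setup()[3],118,7]),to([setup()[3],118,7])/20)"
```

```text
[-17.71886793 116.63896527  20.25525119] [-3.13939054e+00 -2.72260963e-03  2.84559276e+00] [18.75125033  1.35105947 23.44532946] [0.93756252 0.06755297 1.17226647]
```

Request:
{"fn": "move_arm", "kwargs": {"series": [[[0.47,0,0.58,0,1],[0.47,0,0.58,0,1],[0,0,0,0,1],[0,0,0,0,1]]]}}

```text
t: 12.0
tcp_pos: [0.5719, 0.1692, 0.1173]
tool_rot: [3.141, 0.002, 2.845]
force: [-0.5, -0.8, 0.2]
opening: 0.163
grasp_force: 58.6
```

```bash
python3 -c "
from plan import *
s=telemetry.sense();print(s['t'],pin(),s['tool_rot'],s['force'])
out=[]
for n,(x,y) in dict(scene=(250,150),top=(180,150)).items():
    p,d=avg(n,5);np.savez(f'pics/{n}4.npz',p=p,d=d);out.append(cv2.convertScaleAbs(cv2.cvtColor(cv2.resize(p[y:y+100,x:x+80],None,fx=5,fy=5,interpolation=cv2.INTER_CUBIC),cv2.COLOR_RGB2BGR),alpha=2))
    yaw,A,o,xn=setup();print(n,[((proj((np.array([q])*1e-3)@A.T+o,n)-[x,y])*5+2).round(0).tolist() for q in ([xn,78,0],[xn,100,0],pin(),pin()+[0,0,-36])])
cv2.imwrite('pics/s4.png',np.hstack(out))"
```

```text
12.0 [-41.02160543 118.32447495   7.57946974] [3.14072561e+00 1.92948709e-03 2.84514328e+00] [-0.5388214  -0.75017234  0.17593053]
scene [[[264.0, 257.0]], [[306.0, 257.0]], [[342.0, 246.0]], [[338.0, 310.0]]]
top [[[163.0, 302.0]], [[130.0, 292.0]], [[101.0, 284.0]], [[115.0, 271.0]]]
```

View pics/s4.png

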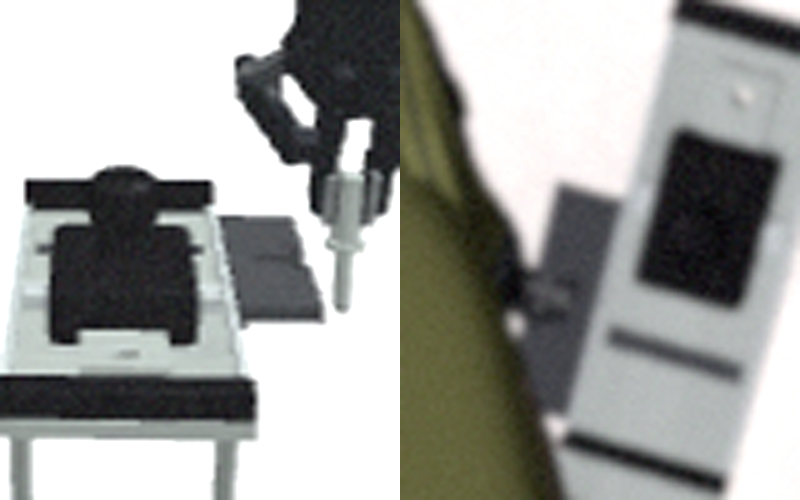

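The pin hangs beside the strip, with its collar at (345,243) and foot at (342,310), matching the model to about 1 px. The notch kink is near (285,262). I'll enter the notch gently while watching the force.

```bash
python3 -c "
from plan import *
print(to([-43.7,104,7])/20,to([-43.7,78,7])/20)"
```

```text
[ 0.03895335 -0.7037435   0.03595876] [ 0.03481499 -2.00373692  0.03593847]
```

Request:
{"fn": "move_arm", "kwargs": {"series": [[[0.04,-0.35,0.03,0.03,1],[0,-0.35,0,0,1],[0,-0.2,0,0,1],[0,0,0,0,1]]]}}

```text
t: 13.0
tcp_pos: [0.5643, 0.1519, 0.1158]
tool_rot: [-3.142, -0.0, 2.842]
force: [-0.4, 0.3, -0.1]
opening: 0.164
grasp_force: 58.6
```

```bash
python3 -c "
from plan import *
s=telemetry.sense();print(s['t'],pin(),s['tool_rot'],setup()[1].T@s['force'],s['wrist_torque'])"
```

```text
13.0 [-43.74063757  99.54976738   7.15075006] [-3.14157988e+00 -8.84425084e-05  2.84182568e+00] [-0.43137738  0.13742401  0.04953828] [-0.02785657  0.01648764  0.05149903]
```

Request:
{"fn": "move_arm", "kwargs": {"series": [[[0,-0.2,0,-0.06,1],[0,-0.2,0,0,1],[0,0,0,0,1]]]}}

```text
t: 13.38
tcp_pos: [0.562, 0.1445, 0.1157]
tool_rot: [-3.142, -0.0, 2.848]
force: [-0.5, -0.3, -0.7]
opening: 0.162
grasp_force: 58.6
```

```bash
python3 -c "
from plan import *
s=telemetry.sense();print(s['t'],pin(),s['tool_rot'],setup()[1].T@s['force'],s['wrist_torque'])"
```

```text
13.375 [-43.84416746  91.75126179   7.14747357] [-3.14150313e+00 -1.67911090e-04  2.84846364e+00] [-0.614978   -0.46671092 -0.51946202] [0.02586035 0.03316251 0.00826715]
```

Request:
{"fn": "move_arm", "kwargs": {"series": [[[0,-0.22,0,0,1],[0,-0.22,0,0,1],[0,-0.2,0,0,1],[0,0,0,0,1]]]}}

```text
t: 13.88
tcp_pos: [0.5583, 0.1321, 0.1157]
tool_rot: [-3.142, -0.0, 2.848]
force: [1.1, 0.1, 0.4]
opening: 0.162
grasp_force: 58.6
```

```bash
python3 -c "
from plan import *
s=telemetry.sense();print(s['t'],pin(),s['tool_rot'],setup()[1].T@s['force'],s['wrist_torque'])"
```

```text
13.875 [-43.8274383   78.8776241    7.14886201] [-3.14153310e+00 -1.37094612e-04  2.84838841e+00] [ 1.12565651  0.38108538 -0.05349521] [ 0.05719791 -0.01964749  0.01053326]
```

Request:
{"fn": "move_arm", "kwargs": {"series": [[[0,-0.04,0,0,1],[-0.05,0,0.11,0,1],[-0.05,0,0.11,0,1],[0,0,0,0,1]]]}}

```text
t: 14.38
tcp_pos: [0.56, 0.1311, 0.1109]
tool_rot: [-3.141, -0.0, 2.849]
force: [-0.4, -1.3, -0.4]
opening: 0.163
grasp_force: 58.6
```

```bash
python3 -c "
from plan import *
s=telemetry.sense();print(s['t'],pin(),s['tool_rot'],setup()[1].T@s['force'],s['wrist_torque'])"
```

```text
14.375 [-44.06393171  78.42441986   1.99318249] [-3.14132793e+00 -4.76241864e-04  2.84882312e+00] [-0.19274539 -1.41848616 -0.34056428] [-0.0150525   0.02357096  0.0049115 ]
```

Request:
{"fn": "move_arm", "kwargs": {"series": [[[-0.02,0,0.05,0,1],[-0.02,0,0.04,0,1],[0,0,0,0,1],[0,0,0,0,1]]]}}

```text
t: 14.88
tcp_pos: [0.5609, 0.1309, 0.1095]
tool_rot: [-3.142, 0.0, 2.849]
force: [0.6, -0.8, 0.1]
opening: 0.166
grasp_force: 58.6
```

```bash
python3 -c "
from plan import *
s=telemetry.sense();print(s['t'],pin(),s['tool_rot'],setup()[1].T@s['force'],s['wrist_torque'])"
```

```text
14.875 [-43.86067271  78.45614911   0.33541325] [-3.14159074e+00  4.06323010e-06  2.84879630e+00] [ 0.7469289  -0.62693911 -0.2851161 ] [-0.04065188  0.03052665 -0.04508557]
```

Request:
{"fn": "move_arm", "kwargs": {"series": [[[-0.02,0,0.04,0,1],[-0.01,0,0.03,0,1],[0,0,0,0,1],[0,0,0,0,1]]]}}

```text
t: 15.38
tcp_pos: [0.5611, 0.1309, 0.1092]
tool_rot: [3.141, -0.0, 2.849]
force: [-3.5, -0.2, 5.7]
opening: 0.163
grasp_force: 59.3
```

```bash
python3 -c "
from plan import *
s=telemetry.sense();print(s['t'],pin(),s['tool_rot'],setup()[1].T@s['force'],s['wrist_torque'])"
```

```text
15.375 [-43.80273543  78.54065713  -0.10045757] [ 3.14105353e+00 -8.79241662e-05  2.84892581e+00] [-0.62971876 -1.19849443  6.56081823] [-0.04723433  0.55488847  0.01524525]
```

Request:
{"fn": "move_arm", "kwargs": {"series": [[[0,0,0,0,0.6],[0,0,0,0,0.5],[0,0,0,0,0.3],[0,0,0,0,0.1],[0,0,0,0,0],[0,0,0,0,0],[0,0,0,0,0]]]}}

```text
t: 16.25
tcp_pos: [0.5615, 0.1307, 0.1081]
tool_rot: [-3.142, 0.0, 2.849]
force: [-0.5, 0.7, 0.6]
opening: 0.502
grasp_force: 0.0
```

Request:
{"fn": "move_arm", "kwargs": {"series": [[[0,0,-0.5,0,0],[0,0,-1,0,0],[0,0,-1,0,0],[0,0,-1,0,0],[0,0,-1,0,0],[0,0,-1,0,0],[0,-1,0,0,0],[0,-1,0,0,0]]]}}

```text
t: 17.25
tcp_pos: [0.549, 0.091, 0.2177]
tool_rot: [-3.141, -0.001, 2.849]
force: [-0.3, 0.6, -0.2]
opening: 0.502
grasp_force: 0.0
```

```bash
python3 -c "
from plan import *
s=telemetry.sense();print(s['t'],dpos(),s['tool_rot'],s['force'],s['opening'])
out=[]
for n,(x,y) in dict(scene=(250,150),top=(180,150)).items():
    p,d=avg(n,5);np.savez(f'pics/{n}5.npz',p=p,d=d);out.append(cv2.convertScaleAbs(cv2.cvtColor(cv2.resize(p[y:y+100,x:x+80],None,fx=5,fy=5,interpolation=cv2.INTER_CUBIC),cv2.COLOR_RGB2BGR),alpha=2))
    yaw,A,o,xn=setup();L=((cloud(n,d)-o)@A)*1e3
    k=(abs(L[...,0]+44)<25)&(abs(L[...,1]-78)<18)&(L[...,2]>8)&(L[...,2]<60);print(n,k.sum(),L[k].mean(0).round(1) if k.sum() else '', [((proj((np.array([q])*1e-3)@A.T+o,n)-[x,y])*5+2).round(0).tolist() for q in ([-44,78,0],[-44,78,40])])
cv2.imwrite('pics/s5.png',np.hstack(out));print(delta(tcp_for([40,0,59]))/20)"
```

```text
17.25 [  4.99723858  36.91009194 130.05760763] [-3.14076021e+00 -6.35146857e-04  2.84888844e+00] [-0.33483818  0.6119881  -0.24453209] 0.5017479689096956
scene 72 [-39.6  79.4  24.6] [[[264.0, 257.0]], [[267.0, 185.0]]]
top 0  [[[163.0, 301.0]], [[148.0, 317.0]]]
[-3.0652785  -1.9461206   2.48905964]
```

View pics/s5.png

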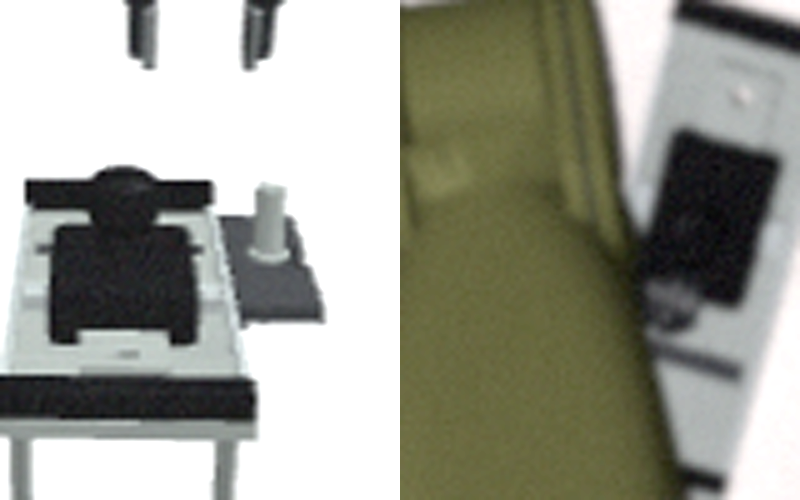

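The pin stands seated in the notch: collar flat at (268,258), grip top at (268,187), with the fingers well clear. Next is the carriage handle.

Request:
{"fn": "move_arm", "kwargs": {"series": [[[-0.77,-0.49,0,0,-0.6],[-0.77,-0.49,0,0,-0.6],[-0.77,-0.49,0,0,-0.6],[-0.77,-0.49,0,0,-0.6],[0,0,0.5,0,-0.6],[0,0,0.8,0,-0.6],[0,0,0.7,0,-0.6],[0,0,0.4,0,-0.6]]]}}

```text
t: 18.75
tcp_pos: [0.5966, 0.0373, 0.1687]
tool_rot: [-3.141, -0.002, 2.849]
force: [-0.1, 0.7, -0.5]
opening: 0.802
grasp_force: 0.0
```

```bash
python3 -c "
from plan import *
s=telemetry.sense();print(s['t'],dpos(),s['force'],s['opening'],delta(tcp_for([40,0,59])))"
```

```text
18.75 [39.72289675 -0.67869065 59.85140589] [-0.08735433  0.70862993 -0.5108875 ] 0.8017614959557336 [-0.61240962  0.67888332  0.65297098]
```

Request:
{"fn": "move_arm", "kwargs": {"series": [[[0,0,0,0,-0.2],[0,0,0,0,0.1],[0,0,0,0,0.4],[0,0,0,0,0.4],[0,0,0,0,0.4],[0,0,0,0,0.4]]]}}

```text
t: 19.5
tcp_pos: [0.598, 0.0375, 0.171]
tool_rot: [3.14, 0.001, 2.849]
force: [-1.6, 2.4, 6.1]
opening: 0.391
grasp_force: 60.0
```

```bash
python3 -c "
from plan import *
s=telemetry.sense();print(s['t'],dpos(),setup()[1].T@s['force'],s['opening'],s['grasp_force'])"
```

```text
19.5 [41.82290507 -0.11096501 61.43336382] [0.58398885 1.85862873 6.47462248] 0.39072990887714754 59.96398961171508
```

Request:
{"fn": "move_arm", "kwargs": {"series": [[[0.2,0,0.093,0,0.4],[0.5,0,0.233,0,0.4],[0.5,0,0.233,0,0.4],[0.5,0,0.233,0,0.4],[0.5,0,0.233,0,0.4],[0.5,0,0.233,0,0.4],[0.5,0,0.233,0,0.4],[0.5,0,0.233,0,0.4]]]}}

```text
t: 20.5
tcp_pos: [0.5285, 0.0585, 0.1372]
tool_rot: [3.14, 0.005, 2.849]
force: [0.9, 0.8, 7.7]
opening: 0.394
grasp_force: 60.2
```

```bash
python3 -c "
from plan import *
s=telemetry.sense();print(s['t'],dpos(),setup()[1].T@s['force'],s['opening'],s['grasp_force'])"
```

```text
20.5 [-3.82559249e+01 -3.60056493e-02  6.14040983e+01] [3.84942907 1.01068435 6.69024308] 0.39409295677476 60.186035335063934
```

Request:
{"fn": "move_arm", "kwargs": {"series": [[[0.5,0,0.233,0,0.4],[0.4,0,0.186,0,0.4],[0.15,0,0.07,0,0.4],[0.15,0,0.07,0,0.4],[0,0,0,0,0.4]]]}}

```text
t: 21.12
tcp_pos: [0.505, 0.0656, 0.1257]
tool_rot: [3.14, 0.003, 2.849]
force: [-0.8, 1.0, 7.8]
opening: 0.39
grasp_force: 60.2
```

```bash
python3 -c "
from plan import *
s=telemetry.sense();print(s['t'],dpos(),setup()[1].T@s['force'],s['opening'],s['grasp_force'])"
```

```text
21.125 [-6.54173164e+01 -2.37891876e-02  6.14048087e+01] [2.35380751 0.70842044 7.50596045] 0.389880398383761 60.17696568276733
```

Request:
{"fn": "move_arm", "kwargs": {"series": [[[0.08,0,0.037,0,0.4],[0.08,0,0.037,0,0.4],[0.05,0,0.023,0,0.4],[0,0,0,0,0.4]]]}}

```text
t: 21.62
tcp_pos: [0.5027, 0.0664, 0.1245]
tool_rot: [3.14, 0.006, 2.849]
force: [1.3, -0.9, 8.7]
opening: 0.392
grasp_force: 60.4
```

```bash
python3 -c "
from plan import *
s=telemetry.sense();print(s['t'],dpos(),setup()[1].T@s['force'],s['opening'],s['grasp_force'])"
```

```text
21.625 [-6.81316555e+01  3.86228867e-02  6.13666660e+01] [ 5.02160799 -0.49189344  7.29407253] 0.3923106460147943 60.36306171678007
```

Request:
{"fn": "move_arm", "kwargs": {"series": [[[0.08,0,0.037,0,0.4],[0.08,0,0.037,0,0.4],[0,0,0,0,0.4],[0,0,0,0,0.4]]]}}

```text
t: 22.12
tcp_pos: [0.5027, 0.0664, 0.1245]
tool_rot: [3.141, 0.013, 2.848]
force: [3.7, -3.4, 12.4]
opening: 0.396
grasp_force: 60.7
```

```bash
python3 -c "
from plan import *
s=telemetry.sense();print(s['t'],dpos(),setup()[1].T@s['force'],s['opening'],s['grasp_force'])"
```

```text
22.125 [-6.80768728e+01  6.62791211e-02  6.13334021e+01] [ 9.30540567 -2.23142503  9.30063731] 0.39577687728126426 60.69478597026318
```

Request:
{"fn": "move_arm", "kwargs": {"series": [[[0.1,0,0.047,0,0.4],[0.1,0,0.047,0,0.4],[0,0,0,0,0.4],[0,0,0,0,0.4]]]}}

```text
t: 22.62
tcp_pos: [0.5028, 0.0664, 0.1245]
tool_rot: [3.141, 0.021, 2.847]
force: [8.7, -8.0, 16.8]
opening: 0.394
grasp_force: 61.1
```

```bash
python3 -c "
from plan import *
s=telemetry.sense();print(s['t'],dpos(),setup()[1].T@s['force'],s['opening'],s['grasp_force'])"
```

```text
22.625 [-68.04868461   0.09747144  61.26654949] [16.73088498 -5.1837053  10.76373216] 0.3935120311637702 61.11381552647799
```

Request:
{"fn": "move_arm", "kwargs": {"series": [[[-0.12,0,-0.056,0,0.4],[-0.1,0,-0.047,0,0.4],[0,0,0,0,0.4],[0,0,0,0,0],[0,0,0,0,-0.3],[0,0,0,0,-0.5],[0,0,0,0,-0.5],[0,0,0,0,-0.5]]]}}

```text
t: 23.62
tcp_pos: [0.4968, 0.0675, 0.121]
tool_rot: [-3.141, -0.0, 2.849]
force: [-0.2, 0.4, 0.1]
opening: 0.751
grasp_force: 0.0
```

Request:
{"fn": "move_arm", "kwargs": {"series": [[[0,0,-0.5,0,-0.5],[0,0,-1,0,-0.5],[0,0,-1,0,-0.5],[0,0,-1,0,-0.5],[0,0,-1,0,-0.5],[0,0,-1,0,-0.5],[0,0,-1,0,-0.5],[0,0,0,0,-0.5]]]}}

```text
t: 24.62
tcp_pos: [0.4983, 0.0676, 0.2533]
tool_rot: [3.14, 0.004, 2.849]
force: [0.2, -0.9, 0.2]
opening: 0.753
grasp_force: 0.0
```

```bash
python3 -c "
from plan import *
s=telemetry.sense();print(s['t'],dpos(),s['force'],s['opening'])
n,(x,y)='scene',(230,130)
p,d=avg(n,6);cv2.imwrite('pics/s6.png',cv2.convertScaleAbs(cv2.cvtColor(cv2.resize(p[y:y+110,x:x+110],None,fx=5,fy=5,interpolation=cv2.INTER_CUBIC),cv2.COLOR_RGB2BGR),alpha=2))
yaw,A,o,xn=setup();L=((cloud(n,d)-o)@A)*1e3
k=(L[...,2]>66)&(L[...,2]<76)&(abs(L[...,1])<30)&(abs(L[...,0]+60)<60);print('handle',k.sum(),L[k].mean(0))
k=(abs(L[...,0]+44)<25)&(abs(L[...,1]-78)<18)&(L[...,2]>8)&(L[...,2]<60);print('pin',k.sum(),L[k].mean(0))"
```

```text
24.625 [-1.77871446e+01 -4.22491567e-02  1.79954749e+02] [ 0.23489603 -0.86616242  0.19769412] 0.7531564805937112
handle 41 [-65.20179214   2.09254481  68.92104632]
pin 71 [-39.47785423  79.43952934  24.863672  ]
```

View pics/s6.png

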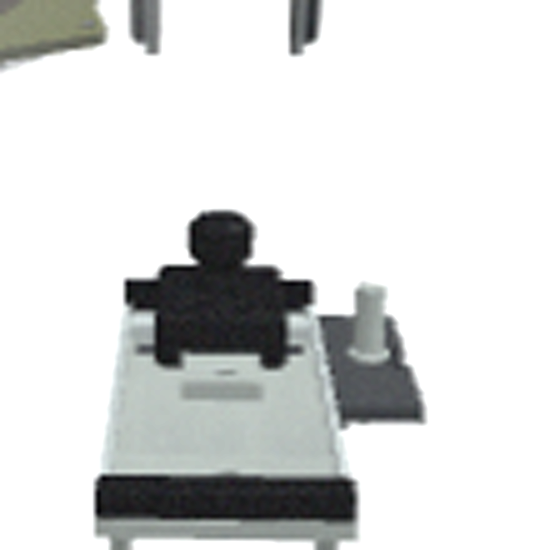

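The carriage sits against the bottom stop (about (220,295)), the pin is still seated at (370,325), and the gripper is clear above. I'm handing in.

```bash
python3 -c "
from workcell import hand_in
print(hand_in())"
```

```text
the job is handed in; nothing more can be done
None
```

The job is handed in at about 25 s of the 67 s allowed: the lock pin is parked in the keeper notch with its collar on the strip, the carriage is hard against the bottom stop and released, and the mill, mortar and bottle were not touched.

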